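# Free a meal-carrier tag from its clamp and hold it up label side up

## Robot

A 7-joint arm with a two-finger parallel gripper is mounted at the origin on the work surface. World frame = base frame: x ahead of the robot, y to its left, z up, the work surface at z = 0. Lengths are in mm, angles in rad, forces in N, time in s.
With the tool pointing down it reaches from about 400 to 750 mm from the base axis. Payload 19.5 kg.
Tool frame: the origin (TCP) lies on the mounting face of the last link; the fingertips stand 173 mm ahead of it and the grasp point (between the pads) lies 155 mm ahead of it; z points along the fingers, y is the direction in which the jaws open and shut (so a half turn about z gives the same grasp; the last joint's range is limited). The gripper opens to 85 mm and grips with 20 to 120 N. Pads are 22 mm wide; open, the fingers measure 114 mm over their backs; the gripper's body (76 mm by 85 mm) begins 54 mm behind the grasp point. The pads swing forward as they close: fully open they stand 13 mm farther back than shut.
Start: joints at [-1.181, 0.707, -0.028, 1.485, 0.022, 0.951, -0.075], TCP at [240.634, 522.218, 404.668] pointing down, gripper open.
Joint ranges: [-2.71, 2.71], [-0.32, 2.16], [-1.57, 1.52], [0, 2.45], [-1.46, 4.6], [0, 2.02], [-2.83, 2.83]. Speed limits (rad/s): [1.89, 1.89, 2.57, 2.57, 3.01, 3.01, 3.01].

## Interface

Orientations are given as a unit quaternion [x, y, z, w].
In Python, from rig import status, vision, job gives the robot as it stands.
- The arm moves only by the shell command python3 -m creep 'ROWS' [FORCE]. ROWS is JSON, a list of rows, each an object with "hand": the closure in counts, from 0 (fully open) to 255 (shut); "delta_pos": the shift along the tool's x, y, z in mm, a list of three; "yaw": the turn about the tool's z in rad. In form: [{"hand": hand, "delta_pos": [x, y, z], "yaw": yaw}, ...]. A call has 1 to 8 rows; each row shifts and turns the commanded pose from where the row before left it, along the tool's axes as they then stand; what a row does not reach is not made up. A row lasts 1/8 s, in which the tool goes at most 62.5 mm and 10.7 degrees, less where a joint would pass 70% of its speed; a pose out of reach is approached as far as the arm can. A call with a gripper value outside its range is refused whole. The fingers move at their own pace and stop on an object; FORCE is the grip in N (left out, the last holds). Time passes only in rows, so rows that do not move let the fingers close. It gives the time, the measured TCP pose, the force and the opening at its end, in the units of the state.
- status.sense(): the state, without advancing time (a new reading comes with each control period).
- vision.camera(name): name is "scene" or "side" or "wrist"; returns a dict with "color" (400x640x3 uint8, red, green, blue), "vertical_fov" (degrees; the focal length in pixels is half the picture's height over the tangent of half this angle, whatever the lens; pixels are square), "cx", "cy" (the principal point, pixels), "pose" (4x4, takes a point from camera to world coordinates). Camera axes: x right, y down, z forward; pixel columns grow to the right and rows downward; lengths in mm; the calibration is good to about 2 mm. The wrist camera is an equidistant fisheye: a pixel r from the principal point sees the ray r / f radians off the axis. A picture is of the moment at which its call begins. There is no depth.
- job.job_done(): hands the job in, once; it reports no verdict.
The state is a dict: "clock": time; "joint_positions": joint angles; "qd": joint speeds; "joint_efforts": joint torques, N m; "eef_pos": TCP position; "tcp_rot": TCP orientation; "force": force on the tool from outside, world axes, zero at the start; "wrist_torque": the same for the moment, N m; "gripper_width": opening from 0.0 (shut) to 1.0 (fully open).
Only numpy, scipy, OpenCV 4.12 (cv2) and the standard library are available. Lean on these libraries where they do the work, as an engineer would, in place of code of your own. Each camera call takes 0.05 s, during which the arm holds its last target. There are 200 camera calls.

## Task

Raise the clamp's hold-down lever all the way while the tag still stands in its slot, and leave it raised. Then take the tag by its plain end (the one without the corner notch), lift it to at least 20 cm above the table and tip it so that its label side faces upward, at 45 degrees or flatter. Finish while still holding it there, still and touching nothing else; leave the bowl, carrier, lids and spoon where they are.

Things in the scene. Friction and masses are not known exactly. Their poses are not given: they have to be found in the camera images.
- lever (a joint): clamp's hold-down lever, a 12 mm wide steel bar: 0 = level, down over the tag; grows as the free end rises; 1.6 = upright at its stop (fully raised). Starts at 0 to 0.2. Stiff pivot: it stays where it is left; about 2 N at the grip moves it. Upright, it stands clear, 140 mm from the slot.
- lever_grip (a point): centre of the black cross-bar on the lever's free end: 14 mm diameter, 32 mm long, lying level along its own x axis; 126 mm above the table with the lever at 0. Pinch its two ends from above, fingers closing along the bar: it then turns between the fingers as the lever swings. It circles the pivot at radius 188 mm.
- lever_pivot (a point): lever's pivot, 92 mm above the table, on a steel post 108 mm high. Own x axis = the level pivot axis; y points along the bar, over the slot; z is up with the lever at 0. The axes turn with the lever: a positive turn about x raises it. The grip lies 185 mm along y, 34 mm along z.
- slot (a point): centre of the slot's floor, 18 mm above the table, in a white round holder (124 mm across) fixed on the clamp's base, turned any way round under the lever. The slot runs along its own x axis, 11 mm wide, between cheeks 50 mm long and 10 mm thick, their tops 40 mm above the table.
- tag_center (a point): centre of the tag: grey plastic plate 110 x 64 mm, 8 mm thick, about 70 g, standing on its long edge in the slot (centre 50 mm, top 82 mm above the table). Own x points along it to the frosted end, z up, y out of the label side. Frosted end: x = +10 to +55 mm; plain end: x = -55 to 0 mm.
- tag_notch (a point): middle of the 16 x 16 mm square notch cut from the tag's upper corner at the frosted end (47 mm along x, 24 mm along z from the tag's centre). Seen from the label side the notch is at the top left. Only the label side has the pale matt writing area with three dark bars, at the frosted end.
- bowl: bystander: open steel bowl, 136 mm across, 65 mm high with two upright straps to 150 mm; origin under its centre
- carrier: bystander: tall closed steel meal carrier, 134 mm across, 225 mm high; origin under its centre
- lids: bystander: pile of three flat steel lids, 140 mm across, 24 mm high; origin under its centre
- spoon: bystander: serving spoon lying on the table; origin on the table under its middle
Mind the look-alikes: they are no part of the job. Of the things like the part that bears tag_center, leave any that is orange; of the rest the smaller one is meant.

How it is judged:
By the outcome, as a careful person would: the job done as asked, in the order asked, and still so for the second after the job is handed in, while the arm keeps its last pose, push and grip.
It also fails if it takes over 54 s, if anything falls off the work surface, if the arm or the gripper's body presses on something with over 40 N, if the wrist force passes 120 N, or if a joint passes its speed limit or range.

## Working session

There is one attempt and no reset: what is moved stays moved. The work goes in short steps, Python scripts to look and compute and a shell command to move; the robot and the scene stay as the last step left them, time stands still between calls to the robot, and variables do not carry over. Pictures are saved under pics/ and viewed, about 8 in all and at most 12, crops included, and the job is handed in when it is done.

```bash
ls; mkdir -p pics; python3 - <<'E'
from rig import status, vision
import cv2, numpy as np
s=status.sense(); print(s)
for n in ["scene","side","wrist"]:
    c=vision.camera(n); cv2.imwrite(f"pics/{n}0.png",c["color"][:,:,::-1]); print(n,c["vertical_fov"],c["cx"],c["cy"],np.round(c["pose"],3).tolist())
a=[cv2.imread(f"pics/{n}0.png") for n in ["scene","side"]]
cv2.imwrite("pics/w.png",a[0])
E
```

```text
pics
{'clock': 0.0, 'joint_positions': array([-1.18071696,  0.70710087, -0.02763918,  1.48498243,  0.0219906 ,
        0.95088824, -0.07551258]), 'qd': array([ 2.20435059e-04, -4.51357715e-05, -1.74668017e-03,  1.60656508e-04,
       -4.85343374e-04,  5.71734678e-04,  1.03711684e-03]), 'joint_efforts': array([ 8.22905185e-04, -8.83212090e+01,  1.23518240e+00, -2.36165786e+01,
        1.69557310e-02,  6.60958336e-03,  5.52415884e-05]), 'eef_pos': array([240.58845124, 522.17245122, 404.23227653]), 'tcp_rot': array([ 2.14217179e-01,  9.76785908e-01, -5.27310472e-04, -1.09543968e-04]), 'force': array([-0.02000008, -0.08893461, -0.69019489]), 'wrist_torque': array([-0.03943811, -0.02388163, -0.00734689]), 'gripper_width': 0.9992147910373148}
scene 46.67277568987352 324.4131885399853 196.93922174659448 [[-0.134, 0.67, -0.73, 1480.798], [0.991, 0.087, -0.102, 113.883], [-0.004, -0.737, -0.675, 933.893], [0.0, 0.0, 0.0, 1.0]]
side 48.61069128038212 319.6052106371738 196.72830450824267 [[0.997, -0.044, 0.061, 476.068], [-0.075, -0.685, 0.724, -946.742], [0.01, -0.727, -0.687, 948.779], [0.0, 0.0, 0.0, 1.0]]
wrist 65.70646984690485 311.9446963392498 195.80996781965305 [[0.418, 0.867, 0.27, 171.843], [0.908, -0.399, -0.125, 554.601], [-0.001, 0.298, -0.955, 374.721], [0.0, 0.0, 0.0, 1.0]]
```

View pics/scene0.png

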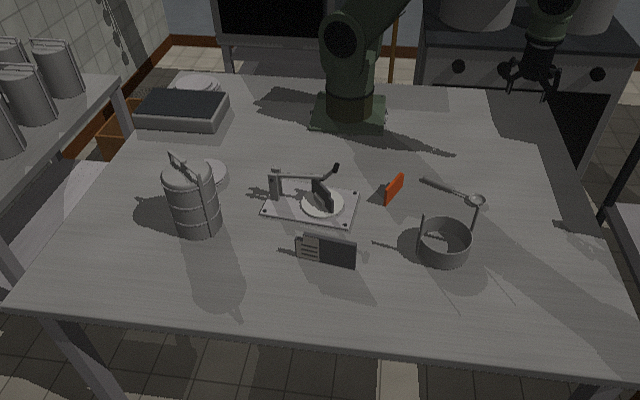

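View pics/side0.png

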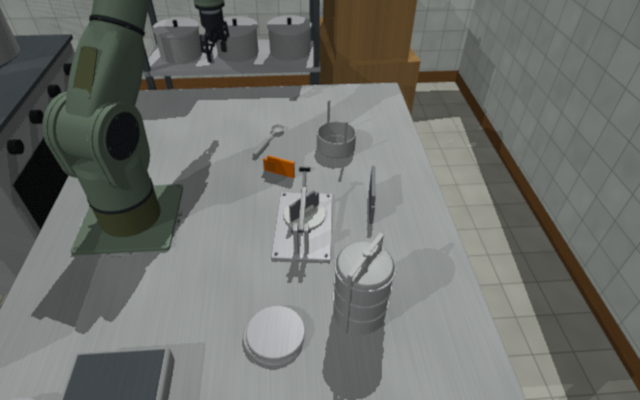

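Scene: the clamp is at about (310,195), with its lever grip at (335,167). The orange decoy is at (393,188) and the larger grey decoy at (325,250). In the side view the grip is at (304,169), the tag at (303,205) and the post near (300,230). I'll zoom in on both.

```bash
python3 - <<'E'
import cv2, numpy as np
a=cv2.imread("pics/scene0.png")[150:240,255:370]; b=cv2.imread("pics/side0.png")[155:270,255:345]
a=cv2.resize(a,None,fx=4,fy=4.0,interpolation=cv2.INTER_CUBIC); b=cv2.resize(b,None,fx=3.75,fy=3.75,interpolation=cv2.INTER_CUBIC)
o=np.zeros((max(a.shape[0],b.shape[0]),a.shape[1]+b.shape[1],3),np.uint8); o[:a.shape[0],:a.shape[1]]=a; o[:b.shape[0],a.shape[1]:]=b
o=np.clip(o*1.6,0,255).astype(np.uint8)
print(o.shape); cv2.imwrite("pics/crop1.png",o)
E
```

```text
(431, 798, 3)
```

View pics/crop1.png

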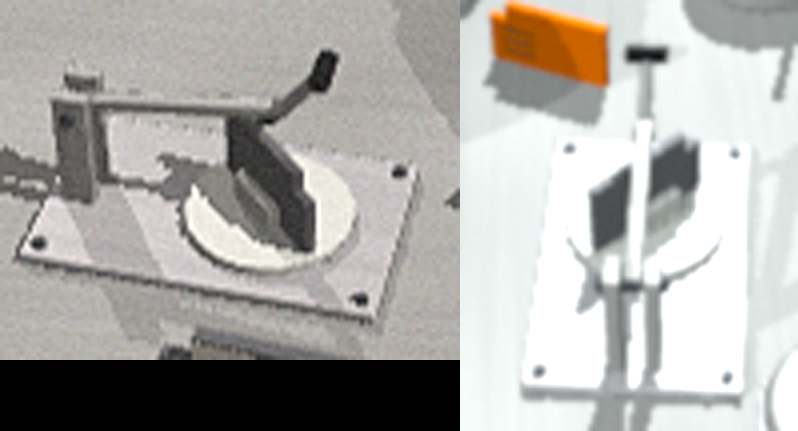

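```bash
cat > h.py <<'E'
import numpy as np
from rig import status, vision
from scipy.spatial.transform import Rotation as R
CAL={}
def cal(n):
    if n not in CAL: CAL[n]=vision.camera(n)
    return CAL[n]
def ray(n,u,v,c=None):
    c=c or cal(n); f=200/np.tan(np.radians(c["vertical_fov"]/2)); d=np.array([u-c["cx"],v-c["cy"]],float)
    if n=="wrist":
        r=np.hypot(*d); t=r/f; q=np.array([*(d/r*np.sin(t)),np.cos(t)])
    else: q=np.array([*(d/f),1]); q/=np.linalg.norm(q)
    P=np.array(c["pose"]); return P[:3,3],P[:3,:3]@q
def atz(n,u,v,z,c=None):
    o,d=ray(n,u,v,c); return o+d*(z-o[2])/d[2]
def tri(*rs):
    A=sum(np.eye(3)-np.outer(d,d) for o,d in rs); b=sum((np.eye(3)-np.outer(d,d))@o for o,d in rs)
    p=np.linalg.solve(A,b); return p,[float(np.linalg.norm(np.cross(p-o,d))) for o,d in rs]
E
python3 - <<'E'
from h import *
np.set_printoptions(precision=1,suppress=True)
sc=lambda u,v:(255+u/4,150+v/4); sd=lambda u,v:(255+(u-460)/3.75,155+v/3.75)
cal("scene");cal("side")
print("grip",tri(ray("scene",*sc(322,71)),ray("side",*sd(647,54))))
for nm,a,b,z in [("plainTop",(230,112),(592,190),82),("notchlow",(312,190),(698,157),66)]:
    print(nm,tri(ray("scene",*sc(*a)),ray("side",*sd(*b))),atz("scene",*sc(*a),z),atz("side",*sd(*b),z))
for a in [(183,205),(357,205),(270,150),(268,268)]: print("holder",atz("scene",*sc(*a),18))
for a in [(38,243),(360,299),(400,172)]: print("bolt sc",atz("scene",*sc(*a),10))
for a in [(569,149),(734,153),(539,371),(727,378)]: print("bolt sd",atz("side",*sd(*a),10))
print("post",tri(ray("scene",*sc(83,75)),ray("side",*sd(630,262))))
print(R.from_quat(status.sense()["tcp_rot"]).as_matrix())
E
```

```text
grip (array([514.3,  10. , 150.1]), [0.18423300580234808, 0.18423300580229507])
plainTop (array([470.8, -58.7,  73.7]), [3.2616868325656223, 3.26168683256573]) [484.6 -58.5  82. ] [468.9 -63.4  82. ]
notchlow (array([546.8,   1.6,  60.2]), [9.783859381265227, 9.78385938126544]) [541.3   7.3  66. ] [551.5 -16.   66. ]
holder [517.4 -89.3  18. ]
holder [501.1  35.6  18. ]
holder [449.5 -35.1  18. ]
holder [573.3 -19.4  18. ]
bolt sc [ 561.6 -187.1   10. ]
bolt sc [587.2  46.8  10. ]
bolt sc [452.6  63.   10. ]
bolt sd [450.7  59.5  10. ]
bolt sd [586.3  45.9  10. ]
bolt sd [ 425.1 -174.3   10. ]
bolt sd [ 560.3 -189.8   10. ]
post (array([ 492.4, -162.5,  109.8]), [1.5414723572857207, 1.5414723572858537])
[[-0.9  0.4 -0. ]
 [ 0.4  0.9 -0. ]
 [-0.  -0.  -1. ]]
```

```bash
python3 -m creep '[{"hand":0,"delta_pos":[-46.3,-35,0],"yaw":0},{"hand":0,"delta_pos":[-46.3,-35,0],"yaw":0},{"hand":0,"delta_pos":[-46.3,-35,0],"yaw":0},{"hand":0,"delta_pos":[-46.3,-35,0],"yaw":0},{"hand":0,"delta_pos":[-46.3,-35,0],"yaw":0},{"hand":0,"delta_pos":[-46.3,-35,0],"yaw":0},{"hand":0,"delta_pos":[-46.3,-35,0],"yaw":0},{"hand":0,"delta_pos":[-46.3,-35,0],"yaw":0}]'
python3 -m creep '[{"hand":0,"delta_pos":[-46.3,-35,0],"yaw":0},{"hand":0,"delta_pos":[0,0,0],"yaw":0.18},{"hand":0,"delta_pos":[0,0,0],"yaw":0.18},{"hand":0,"delta_pos":[0,0,0],"yaw":0.18},{"hand":0,"delta_pos":[0,0,0],"yaw":0.18},{"hand":0,"delta_pos":[0,0,0],"yaw":0.18},{"hand":0,"delta_pos":[0,0,0],"yaw":0.18},{"hand":0,"delta_pos":[0,0,0],"yaw":0.17}]'
python3 - <<'E'
from h import *
import cv2
s=status.sense(); print(s["clock"],s["eef_pos"],R.from_quat(s["tcp_rot"]).as_matrix().round(3),s["joint_positions"])
c=vision.camera("wrist"); cv2.imwrite("pics/wrist1.png",c["color"][:,:,::-1]); import pickle; pickle.dump(c,open("w1.pkl","wb"))
E
```

```text
clock: 1.25
eef_pos: [460.5, 111.1, 404.8]
tcp_rot: [0.214, 0.977, 0.0, 0.0]
force: [1.4, 1.8, 0.3]
gripper_width: 1.0
clock: 2.25
eef_pos: [487.2, 61.8, 404.7]
tcp_rot: [0.747, 0.665, -0.0, 0.0]
force: [0.4, -0.0, 0.2]
gripper_width: 1.0
2.25 [487.23353623  61.78982348 404.69118797] [[ 0.116  0.993 -0.   ]
 [ 0.993 -0.116 -0.   ]
 [-0.    -0.    -1.   ]] [-0.34579477  0.60062     0.27122974  1.78753325 -0.21635988  0.78253234
 -0.08235312]
```

View pics/wrist1.png

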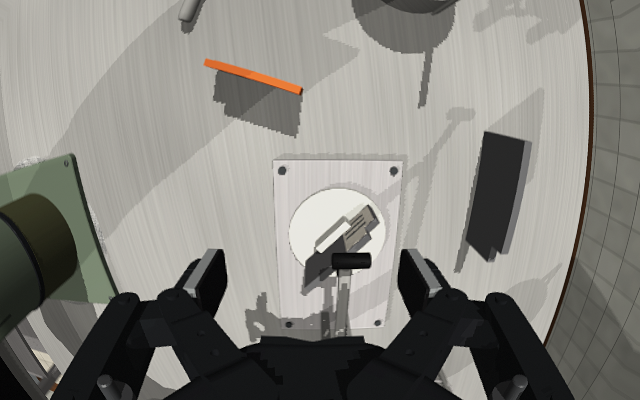

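```bash
python3 - <<'E'
from h import *
import cv2,pickle
np.set_printoptions(precision=1,suppress=True)
c=pickle.load(open("w1.pkl","rb"))
for z in (145,150,155):print("grip",atz("wrist",351,260,z,c))
for z in (10,):
  for p in [(282,170),(393,171),(289,324),(377,323)]: print("bolt",atz("wrist",*p,z,c))
im=cv2.imread("pics/wrist1.png")[175:315,265:405]
cv2.imwrite("pics/crop2.png",np.clip(cv2.resize(im,None,fx=4.2,fy=4.2,interpolation=cv2.INTER_CUBIC)*1.2,0,255).astype(np.uint8))
E
```

```text
grip [514.4   6.1 145. ]
grip [514.   9. 150.]
grip [513.6  11.9 155. ]
bolt [451.   61.7  10. ]
bolt [586.3  45.2  10. ]
bolt [ 424.7 -173.9   10. ]
bolt [ 559.  -190.9   10. ]
```

View pics/crop2.png

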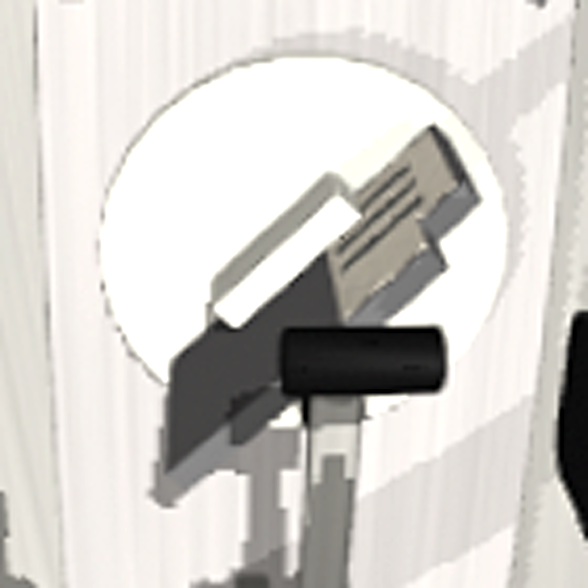

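```bash
python3 -m creep '[{"hand":0,"delta_pos":[-24.4,16.4,0],"yaw":0},{"hand":0,"delta_pos":[-24.4,16.4,20],"yaw":0},{"hand":0,"delta_pos":[0,0,25],"yaw":0},{"hand":0,"delta_pos":[0,0,25],"yaw":0},{"hand":0,"delta_pos":[0,0,20],"yaw":0},{"hand":0,"delta_pos":[0,0,12],"yaw":0},{"hand":0,"delta_pos":[0,0,0],"yaw":0},{"hand":0,"delta_pos":[0,0,0],"yaw":0}]'
python3 -m creep '[{"hand":255,"delta_pos":[0,0,0],"yaw":0},{"hand":255,"delta_pos":[0,0,0],"yaw":0},{"hand":255,"delta_pos":[0,0,0],"yaw":0},{"hand":255,"delta_pos":[0,0,0],"yaw":0},{"hand":255,"delta_pos":[0,0,0],"yaw":0},{"hand":255,"delta_pos":[0,0,0],"yaw":0}]' 25
python3 - <<'E'
from h import *
import pickle
np.set_printoptions(precision=1,suppress=True)
c=pickle.load(open("w1.pkl","rb"))
P=lambda u,v,z:atz("wrist",265+u/4.2,175+v/4.2,z,c)
a,b,e=P(168,470,82),P(430,240,82),P(470,195,66)
print(a,b,e,np.linalg.norm(b-a),np.degrees(np.arctan2(*(b-a)[[1,0]])),P(432,125,18))
u=(b-a)/np.linalg.norm(b-a); n=np.array([-u[1],u[0],0]); print("centre",a+55*u-4*n)
print(P(325,262,82))
# arc plan: tool-x, z deltas
p0=np.arccos(0);import math
E
```

```text
clock: 3.3
eef_pos: [514.6, 9.6, 303.3]
tcp_rot: [0.745, 0.667, 0.0, 0.0]
force: [-0.3, -0.5, 0.3]
gripper_width: 1.001
clock: 4.05
eef_pos: [514.0, 9.8, 302.6]
tcp_rot: [0.745, 0.667, -0.001, -0.001]
force: [-5.4, 2.5, 1.6]
gripper_width: 0.368
[465.5 -58.7  82. ] [538.7   1.   82. ] [552.2   4.9  66. ] 94.47551555365776 39.18278375176183 [550.5   7.9  18. ]
centre [510.6 -27.1  82. ]
[512.1  -1.6  82. ]
```

```bash
python3 - <<'E'
from h import *
np.set_printoptions(precision=0,suppress=True)
print("carrier",atz("side",365,262,225),atz("scene",188,175,225))
print("lids",atz("side",275,330,24),"bowl",atz("side",336,160,0),atz("scene",445,250,20),"spoon",atz("side",255,155,0),atz("side",280,128,0))
for p in [(265,172),(293,182),(200,200),(240,180),(230,210),(220,240),(250,220)]: print(p,atz("side",*p,0))
E
python3 -m creep '[{"hand":255,"delta_pos":[-10.3,0,-25.5],"yaw":0},{"hand":255,"delta_pos":[-14.4,0,-24.2],"yaw":0},{"hand":255,"delta_pos":[-17.8,0,-21.8],"yaw":0}]'
```

```text
carrier [ 619. -385.  225.] [ 679. -327.  225.]
lids [ 423. -411.   24.] bowl [630. 233.   0.] [654. 314.  20.] spoon [354. 278.  -0.] [441. 435.   0.]
(265, 172) [389. 184.  -0.]
(293, 182) [480. 129.   0.]
(200, 200) [192.  63.   0.]
(240, 180) [309. 149.   0.]
(230, 210) [287.  13.   0.]
(220, 240) [ 267. -105.    0.]
(250, 220) [348. -33.   0.]
clock: 4.53
eef_pos: [509.1, -32.8, 374.7]
tcp_rot: [0.745, 0.667, -0.001, -0.001]
force: [-2.8, -3.7, -7.7]
gripper_width: 0.367
```

```bash
python3 -m creep '[{"hand":255,"delta_pos":[-20.9,0,-18.9],"yaw":0},{"hand":255,"delta_pos":[-23.5,0,-15.6],"yaw":0},{"hand":255,"delta_pos":[-25.5,0,-11.9],"yaw":0},{"hand":255,"delta_pos":[-27.1,0,-7.9],"yaw":0},{"hand":255,"delta_pos":[-27.9,0,-3.9],"yaw":0},{"hand":255,"delta_pos":[-28.2,0,0.5],"yaw":0},{"hand":255,"delta_pos":[-22.2,0,3.3],"yaw":0}]'
python3 -m creep '[{"hand":255,"delta_pos":[-4,0,1],"yaw":0},{"hand":255,"delta_pos":[0,0,0],"yaw":0},{"hand":255,"delta_pos":[0,0,0],"yaw":0}]'
```

```text
clock: 5.4
eef_pos: [489.6, -207.8, 428.7]
tcp_rot: [0.745, 0.667, -0.0, -0.001]
force: [-4.0, 3.4, -1.2]
gripper_width: 0.368
clock: 5.78
eef_pos: [489.3, -210.7, 427.9]
tcp_rot: [0.745, 0.667, -0.0, -0.001]
force: [-8.6, 1.5, 9.6]
gripper_width: 0.364
```

```bash
python3 -m creep '[{"hand":255,"delta_pos":[-4,0,1],"yaw":0},{"hand":255,"delta_pos":[0,0,0],"yaw":0}]'; python3 -m creep '[{"hand":255,"delta_pos":[-4,0,1],"yaw":0},{"hand":255,"delta_pos":[0,0,0],"yaw":0}]'
```

```text
clock: 6.02
eef_pos: [489.2, -212.9, 427.2]
tcp_rot: [0.745, 0.667, 0.001, -0.002]
force: [-9.8, 17.4, 20.2]
gripper_width: 0.367
clock: 6.28
eef_pos: [489.0, -215.8, 426.0]
tcp_rot: [0.744, 0.668, 0.001, -0.003]
force: [-9.9, 26.4, 20.7]
gripper_width: 0.369
```

```bash
python3 -m creep '[{"hand":0,"delta_pos":[0,0,0],"yaw":0},{"hand":0,"delta_pos":[0,0,0],"yaw":0},{"hand":0,"delta_pos":[0,0,0],"yaw":0},{"hand":0,"delta_pos":[0,0,-20],"yaw":0},{"hand":0,"delta_pos":[0,0,-30],"yaw":0},{"hand":0,"delta_pos":[40,0,-10],"yaw":0},{"hand":0,"delta_pos":[50,0,0],"yaw":0},{"hand":0,"delta_pos":[50,0,0],"yaw":0}]'
python3 - <<'E'
from h import *
import cv2,pickle
np.set_printoptions(precision=1,suppress=True)
s=status.sense(); print(s["eef_pos"],R.from_quat(s["tcp_rot"]).as_matrix().round(3))
c=pickle.load(open("w1.pkl","rb"))
for n,p,z in [("big",(485,130),0),("big",(467,240),0),("or",(302,93),20),("bowl nearest",(405,52),0),("strap",(420,106),0)]: print(n,atz("wrist",*p,z,c))
a=cv2.imwrite("pics/side2.png",vision.camera("side")["color"][:,:,::-1]); w=vision.camera("wrist"); pickle.dump(w,open("w2.pkl","wb"))
a=cv2.imread("pics/side2.png")[100:280,230:390]; a=cv2.resize(a,None,fx=3,fy=3)
b=w["color"][:,:,::-1][100:400,200:460]; b=cv2.resize(b,(468,540))
o=np.hstack([a[:, :330],b]); print(o.shape); cv2.imwrite("pics/v2.png",o)
E
```

```text
clock: 7.28
eef_pos: [504.5, -78.3, 485.7]
tcp_rot: [0.745, 0.667, 0.0, 0.0]
force: [-0.1, -0.0, 0.8]
gripper_width: 0.998
[504.5 -78.3 485.7] [[ 0.1  1.   0. ]
 [ 1.  -0.1 -0. ]
 [-0.   0.  -1. ]]
big [724.5  86.8   0. ]
big [701.1 -72.1   0. ]
or [486.5 149.9  20. ]
bowl nearest [616.8 191.1   0. ]
strap [629.8 122.4   0. ]
(540, 798, 3)
```

View pics/v2.png

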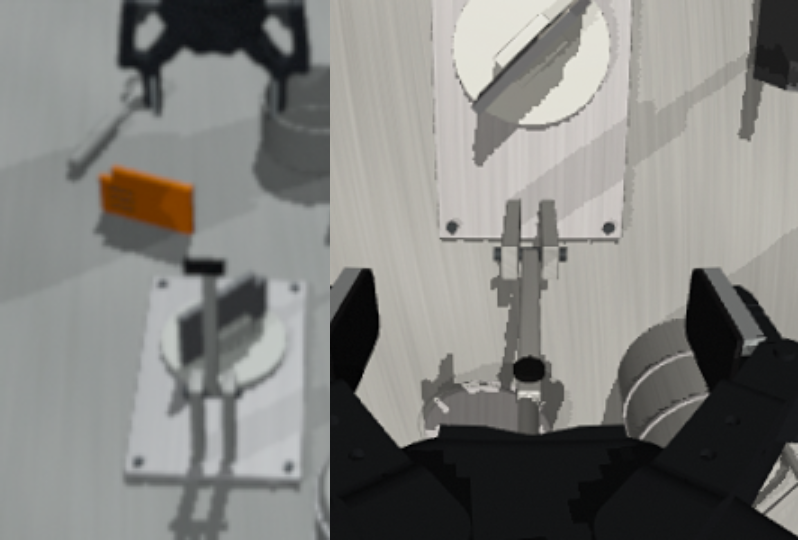

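Side and wrist views: the lever stands raised past vertical, with its grip at side (298,189) and wrist (311,306). The tag is still in its slot. I'll check the lever angle, the tag, and the free space near (475,310).

```bash
python3 - <<'E'
from h import *
import pickle
np.set_printoptions(precision=1,suppress=True)
w=pickle.load(open("w2.pkl","rb"))
g,r=tri(ray("wrist",311,305.6,w),ray("side",298,189)); print("grip up",g,r)
h=(g[:2]-[495,-168])@np.array([.11,.994]); print("theta",np.arctan2(g[2]-92,h)-0.182)
print("tag plain top",atz("wrist",280.6,159.4,82,w))
print("bowl left",atz("side",316,135,65),"right",atz("side",356,135,65),"front",atz("side",336,167,0))
print("spoon",atz("side",254,158,0),atz("side",283,127,0))
E
python3 -m creep '[{"hand":0,"delta_pos":[0,0,0],"yaw":0.154},{"hand":0,"delta_pos":[0,0,0],"yaw":0.154},{"hand":0,"delta_pos":[0,0,0],"yaw":0.154},{"hand":0,"delta_pos":[0,0,0],"yaw":0.154},{"hand":0,"delta_pos":[0,0,0],"yaw":0.154},{"hand":0,"delta_pos":[4,-35.8,0],"yaw":0},{"hand":0,"delta_pos":[0,0,50],"yaw":0},{"hand":0,"delta_pos":[0,0,50],"yaw":0}]'
python3 -m creep '[{"hand":0,"delta_pos":[0,0,40],"yaw":0},{"hand":0,"delta_pos":[0,0,20],"yaw":0},{"hand":0,"delta_pos":[0,0,0],"yaw":0}]'
python3 - <<'E'
from h import *
import cv2,pickle
s=status.sense(); print(R.from_quat(s["tcp_rot"]).as_matrix().round(3)); w=vision.camera("wrist"); pickle.dump(w,open("w3.pkl","wb"))
cv2.imwrite("pics/w3.png",w["color"][:,:,::-1])
E
```

```text
grip up [ 492.7 -163.8  234.8] [2.407258421146787, 2.407258421146796]
theta 1.3614446346980982
tag plain top [468.1 -59.5  82. ]
bowl left [565.6 291.7  65. ] right [701.9 283.4  65. ] front [626.6 195.5   0. ]
spoon [350.7 261.3   0. ] [452.6 441.2   0. ]
clock: 8.43
eef_pos: [484.6, -50.0, 384.7]
tcp_rot: [0.941, 0.338, 0.001, 0.001]
force: [0.5, -0.9, -0.7]
gripper_width: 1.002
clock: 8.8
eef_pos: [484.7, -50.4, 324.9]
tcp_rot: [0.941, 0.337, -0.001, -0.0]
force: [-0.1, 0.3, 1.3]
gripper_width: 1.0
[[ 0.772  0.635 -0.002]
 [ 0.635 -0.772 -0.   ]
 [-0.002 -0.001 -1.   ]]
```

View pics/w3.png

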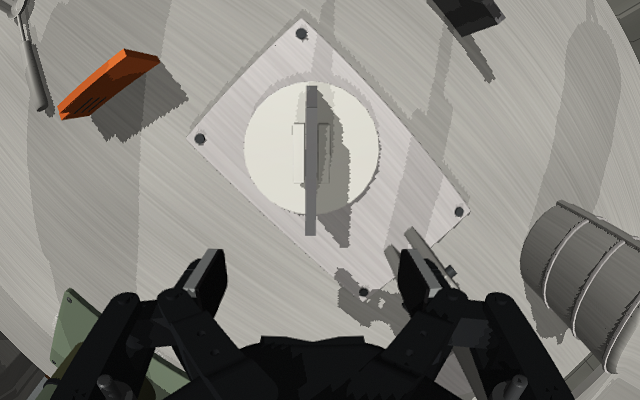

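```bash
python3 - <<'E'
from h import *
import cv2,pickle
np.set_printoptions(precision=1,suppress=True)
def proj(n,p,c):
    P=np.array(c["pose"]); q=P[:3,:3].T@(np.array(p)-P[:3,3]); f=200/np.tan(np.radians(c["vertical_fov"]/2))
    if n=="wrist":
        r=np.hypot(q[0],q[1]);t=np.arctan2(r,q[2]); return np.array([c["cx"],c["cy"]])+f*t*q[:2]/r
    return np.array([c["cx"],c["cy"]])+f*q[:2]/q[2]
cs={"scene":vision.camera("scene"),"side":vision.camera("side"),"wrist":pickle.load(open("w2.pkl","rb"))}
for th in (1.3,1.4,1.5,1.6,1.7):
    ph=th+.182; h=188*np.cos(ph); p=[495+.11*h,-168+.994*h,92+188*np.sin(ph)]
    print(th,p,*[proj(n,p,cs[n]) for n in cs])
im=cs["scene"]["color"][:,:,::-1]; cv2.imwrite("pics/scene3.png",im)
cv2.imwrite("pics/s3c.png",np.clip(1.5*cv2.resize(im[90:240,230:380],None,fx=4,fy=4,interpolation=cv2.INTER_CUBIC),0,255).astype(np.uint8))
E
```

```text
1.3 [np.float64(496.83389583947445), np.float64(-151.42825032329444), np.float64(279.25931683007383)] [274.3 119.1] [300.1 171.4] [311.4 327.9]
1.4 [np.float64(494.76831288517246), np.float64(-170.09360901944174), np.float64(279.98820102785135)] [267.3 117.9] [299.6 176.4] [311.3 346.1]
1.5 [np.float64(492.7050448719362), np.float64(-188.73804906632196), np.float64(278.838769261596)] [260.4 117.4] [299.  182.1] [311.2 360.8]
1.6 [np.float64(490.6647072917283), np.float64(-207.17528138201908), np.float64(275.8225062735646)] [253.8 117.4] [298.5 188.6] [311.1 372.2]
1.7 [np.float64(488.66768652320417), np.float64(-225.22108723577338), np.float64(270.96954956648966)] [247.4 118.1] [298.  195.6] [311.  380.6]
```

View pics/s3c.png

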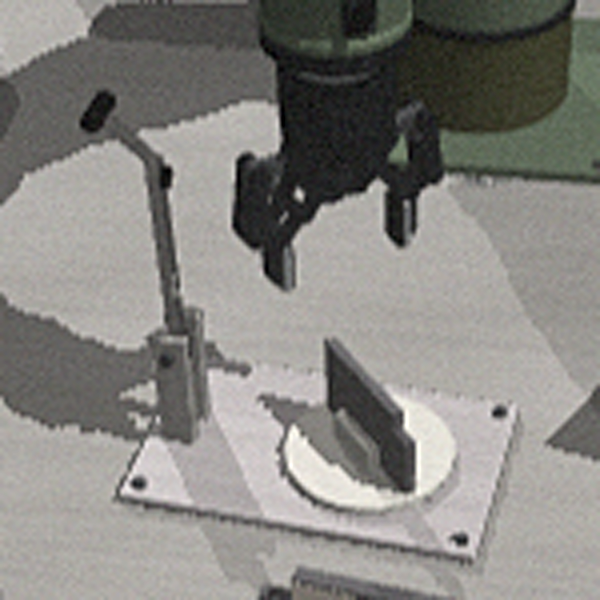

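The lever grip is at scene pixel (254.5,118). The model predicts (253.8,117.4) at 1.6 rad, so it is at its stop, and the tag is still in the slot. In the wrist view the tag edge is at column 311, midway between the pads at 312. Descending now.

```bash
python3 -m creep '[{"hand":0,"delta_pos":[0,0,40],"yaw":0},{"hand":0,"delta_pos":[0,0,35],"yaw":0},{"hand":0,"delta_pos":[0,0,20],"yaw":0},{"hand":0,"delta_pos":[0,0,11],"yaw":0},{"hand":0,"delta_pos":[0,0,0],"yaw":0},{"hand":255,"delta_pos":[0,0,0],"yaw":0},{"hand":255,"delta_pos":[0,0,0],"yaw":0},{"hand":255,"delta_pos":[0,0,0],"yaw":0}]' 40
python3 -m creep '[{"hand":255,"delta_pos":[0,0,0],"yaw":0},{"hand":255,"delta_pos":[0,0,0],"yaw":0},{"hand":255,"delta_pos":[0,0,0],"yaw":0},{"hand":255,"delta_pos":[0,0,0],"yaw":0}]'
```

```text
clock: 9.95
eef_pos: [484.9, -49.4, 220.0]
tcp_rot: [0.941, 0.338, 0.0, 0.0]
force: [-0.9, -0.6, 0.3]
gripper_width: 0.379
clock: 10.45
eef_pos: [484.8, -49.5, 219.7]
tcp_rot: [0.941, 0.338, 0.0, 0.0]
force: [-0.3, -0.1, 5.0]
gripper_width: 0.087
```

```bash
python3 -m creep '[{"hand":255,"delta_pos":[0,0,-12],"yaw":0},{"hand":255,"delta_pos":[0,0,-25],"yaw":0},{"hand":255,"delta_pos":[0,0,-40],"yaw":0},{"hand":255,"delta_pos":[0,0,-40],"yaw":0},{"hand":255,"delta_pos":[0,0,-40],"yaw":0},{"hand":255,"delta_pos":[0,0,-28],"yaw":0},{"hand":255,"delta_pos":[0,0,0],"yaw":0.1},{"hand":255,"delta_pos":[0,0,0],"yaw":0.15}]'
python3 -m creep '[{"hand":255,"delta_pos":[0,0,0],"yaw":0.15},{"hand":255,"delta_pos":[0,0,0],"yaw":0.15},{"hand":255,"delta_pos":[0,0,0],"yaw":0.14},{"hand":255,"delta_pos":[0,0,0],"yaw":0}]'
python3 -c "
from h import *
s=status.sense();print(s['joint_positions'].round(2),R.from_quat(s['tcp_rot']).as_matrix().round(3))"
```

```text
clock: 11.45
eef_pos: [484.5, -49.5, 405.6]
tcp_rot: [0.976, 0.216, 0.0, -0.0]
force: [-1.0, -0.7, -0.2]
gripper_width: 0.088
clock: 11.95
eef_pos: [484.6, -49.3, 405.0]
tcp_rot: [1.0, 0.0, -0.0, 0.0]
force: [-0.6, 0.4, -0.6]
gripper_width: 0.088
[-0.32  0.67  0.67  1.81 -0.53  0.86 -0.98] [[ 1.     0.001 -0.   ]
 [ 0.001 -1.    -0.   ]
 [-0.     0.    -1.   ]]
```

```bash
python3 -m creep '[{"hand":255,"delta_pos":[-4,-25,0],"yaw":0},{"hand":255,"delta_pos":[-7,-48,0],"yaw":0},{"hand":255,"delta_pos":[-7,-50,0],"yaw":0},{"hand":255,"delta_pos":[-7,-50,0],"yaw":0},{"hand":255,"delta_pos":[-7,-50,0],"yaw":0},{"hand":255,"delta_pos":[-7,-50,0],"yaw":0},{"hand":255,"delta_pos":[-7,-50,0],"yaw":0},{"hand":255,"delta_pos":[-3,-32,0],"yaw":0}]'
python3 -m creep '[{"hand":255,"delta_pos":[0,0,0],"yaw":0},{"hand":255,"delta_pos":[0,0,0],"yaw":0}]'
python3 - <<'E'
from h import *
import cv2,pickle
w=vision.camera("wrist"); pickle.dump(w,open("w4.pkl","wb"))
s=vision.camera("side")["color"][:,:,::-1][70:230,220:400]
s=cv2.resize(s,None,fx=2.2,fy=2.2); b=cv2.resize(w["color"][:,:,::-1],(400,250))
o=np.zeros((352,800,3),np.uint8); o[:,:396]=s; o[:250,400:]=b
cv2.imwrite("pics/v4.png",np.clip(o*1.3,0,255).astype(np.uint8))
E
```

```text
clock: 12.95
eef_pos: [435.0, 307.7, 404.7]
tcp_rot: [1.0, 0.003, -0.0, -0.0]
force: [0.3, -0.1, -0.5]
gripper_width: 0.086
clock: 13.2
eef_pos: [436.0, 304.8, 404.9]
tcp_rot: [1.0, 0.001, -0.0, 0.0]
force: [-0.3, -0.9, -0.8]
gripper_width: 0.086
```

View pics/v4.png

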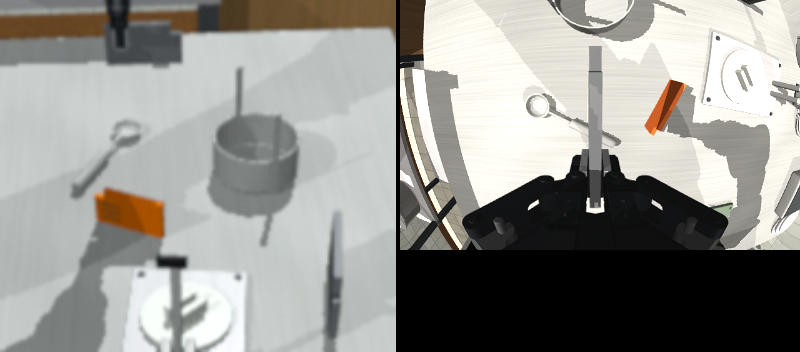

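```bash
python3 - <<'E'
from h import *
import pickle
np.set_printoptions(precision=0,suppress=True)
w=pickle.load(open("w4.pkl","rb"))
for n,p,z in [("ladle",(538,105),5),("handle",(618,143),5),("or",(648,130),0),("or far",(672,82),0),("bowl low",(600,32),0),("tagtip",(595,48),270)]: print(n,atz("wrist",(p[0]-400)*1.6,p[1]*1.6,z,w))
E
```

```text
ladle [433. 420.   5.]
handle [352. 257.   5.]
or [379. 193.   0.]
or far [482. 149.   0.]
bowl low [575. 296.   0.]
tagtip [521. 305. 270.]
```

```bash
python3 -m creep '[{"hand":255,"delta_pos":[8,10,20],"yaw":0},{"hand":255,"delta_pos":[0,0,40],"yaw":0},{"hand":255,"delta_pos":[0,0,45],"yaw":0},{"hand":255,"delta_pos":[0,0,45],"yaw":0},{"hand":255,"delta_pos":[0,0,30],"yaw":0},{"hand":255,"delta_pos":[0,0,15],"yaw":0},{"hand":255,"delta_pos":[0,0,4],"yaw":0},{"hand":255,"delta_pos":[0,0,0],"yaw":0}]'
python3 -m creep '[{"hand":255,"delta_pos":[0,0,2],"yaw":0},{"hand":255,"delta_pos":[0,0,1.5],"yaw":0},{"hand":255,"delta_pos":[0,0,0],"yaw":0}]'
```

```text
clock: 14.3
eef_pos: [444.1, 295.5, 206.3]
tcp_rot: [1.0, -0.0, 0.0, -0.0]
force: [0.4, -0.6, -0.4]
gripper_width: 0.09
clock: 14.68
eef_pos: [443.9, 295.5, 202.2]
tcp_rot: [1.0, -0.0, 0.0, 0.0]
force: [0.8, 0.7, -0.9]
gripper_width: 0.086
```

```bash
python3 -m creep '[{"hand":255,"delta_pos":[0,0,1],"yaw":0},{"hand":255,"delta_pos":[0,0,0],"yaw":0}]';python3 -m creep '[{"hand":255,"delta_pos":[0,0,1],"yaw":0},{"hand":255,"delta_pos":[0,0,0],"yaw":0}]'
```

```text
clock: 14.92
eef_pos: [443.9, 295.5, 201.7]
tcp_rot: [1.0, -0.0, 0.0, -0.0]
force: [-3.9, -1.2, 14.3]
gripper_width: 0.089
clock: 15.18
eef_pos: [443.8, 295.4, 201.7]
tcp_rot: [1.0, -0.0, 0.0, -0.001]
force: [-10.0, -3.8, 38.6]
gripper_width: 0.088
```

```bash
python3 -m creep '[{"hand":255,"delta_pos":[0,0,-1.7],"yaw":0},{"hand":225,"delta_pos":[0,0,0],"yaw":0},{"hand":200,"delta_pos":[0,0,0],"yaw":0},{"hand":150,"delta_pos":[0,0,0],"yaw":0},{"hand":80,"delta_pos":[0,0,0],"yaw":0},{"hand":0,"delta_pos":[0,0,0],"yaw":0},{"hand":0,"delta_pos":[0,0,0],"yaw":0},{"hand":0,"delta_pos":[0,0,-8],"yaw":0}]' 20
python3 - <<'E'
from h import *
import cv2
b=vision.camera("wrist")["color"][:,:,::-1]
s=vision.camera("side")["color"][:,:,::-1][90:200,230:370]; s=cv2.resize(s,(476,374))
o=np.zeros((374,796,3),np.uint8); o[:200,:320]=cv2.resize(b,(320,200)); o[:,320:]=s
cv2.imwrite("pics/v5.png",np.clip(o*1.3,0,255).astype(np.uint8))
E
```

```text
clock: 16.18
eef_pos: [443.8, 295.4, 209.8]
tcp_rot: [1.0, -0.0, -0.0, 0.0]
force: [0.4, -0.3, -0.1]
gripper_width: 1.0
```

View pics/v5.png

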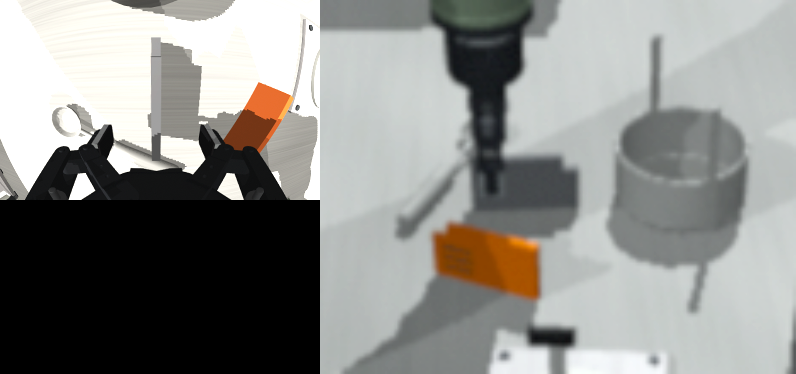

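The tag stands alone, upright on its long edge, with the spoon and the orange tag clear. I'll part-close the fingers for clearance and push the label side near the top so it tips onto its back.

```bash
python3 -m creep '[{"hand":90,"delta_pos":[0,0,-8],"yaw":0},{"hand":90,"delta_pos":[0,0,0],"yaw":0},{"hand":90,"delta_pos":[0,0,0],"yaw":0},{"hand":90,"delta_pos":[0,8,0],"yaw":0},{"hand":90,"delta_pos":[0,8,0],"yaw":0}]'
python3 -m creep '[{"hand":90,"delta_pos":[0,5,0],"yaw":0},{"hand":90,"delta_pos":[0,5,0],"yaw":0},{"hand":90,"delta_pos":[0,5,0],"yaw":0},{"hand":90,"delta_pos":[0,5,0],"yaw":0},{"hand":90,"delta_pos":[0,4,0],"yaw":0},{"hand":90,"delta_pos":[0,0,0],"yaw":0},{"hand":90,"delta_pos":[0,0,0],"yaw":0}]'
python3 - <<'E'
from h import *
import cv2,pickle
w=vision.camera("wrist"); pickle.dump(w,open("w6.pkl","wb"))
b=w["color"][:,:,::-1]
s=vision.camera("side")["color"][:,:,::-1][100:190,240:350]; s=cv2.resize(s,(330,270))
o=np.zeros((400,800,3),np.uint8); o[:,:470]=b[:, 85:555]; o[:270,470:]=s
cv2.imwrite("pics/v6.png",o)
E
```

```text
clock: 16.9
eef_pos: [443.9, 278.7, 217.7]
tcp_rot: [1.0, -0.0, -0.0, 0.0]
force: [0.0, -0.6, 0.0]
gripper_width: 0.647
clock: 17.77
eef_pos: [443.8, 255.7, 217.8]
tcp_rot: [1.0, -0.0, -0.0, -0.0]
force: [-0.1, -0.1, 0.1]
gripper_width: 0.648
```

View pics/v6.png

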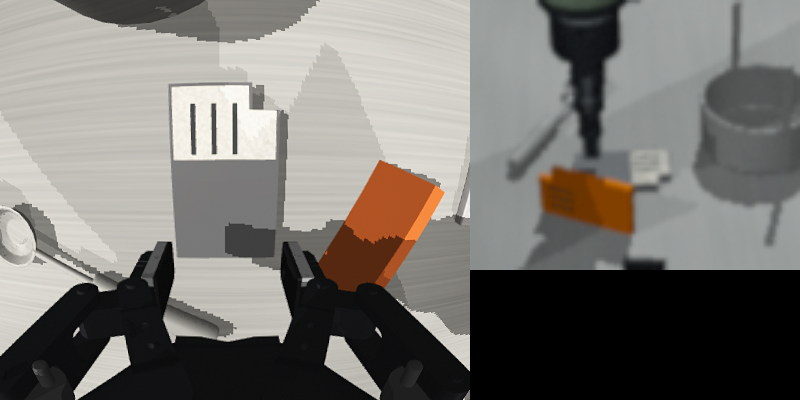

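It fell label side up. The frosted end is at rows 84–160, and the plain end runs down to row 257, between crop columns 177 and 277 (add 85 for the full picture). Locating it now.

```bash
python3 - <<'E'
from h import *
import pickle
np.set_printoptions(precision=1,suppress=True)
w=pickle.load(open("w6.pkl","rb"))
for p in [(169,84),(277,110),(278,257),(178,257),(172,160),(277,159)]: print(atz("wrist",p[0]+85,p[1],8,w))
for p in [(325,285),(380,160),(388,285),(440,190)]: print("or",atz("wrist",p[0]+85,p[1],0,w),atz("wrist",p[0]+85,p[1],50,w))
E
```

```text
[531.6 289.8   8. ]
[516.1 227.3   8. ]
[421.4 222.4   8. ]
[421.4 288.9   8. ]
[486.4 289.1   8. ]
[487.  226.5   8. ]
or [391.4 182.8  -0. ] [425.7 202.3  50. ]
or [486.7 153.7   0. ] [495.6 180.9  50. ]
or [386.2 126.5   0. ] [421.8 161.   50. ]
or [466.1  95.5   0. ] [480.5 138.2  50. ]
```

```bash
python3 -m creep '[{"hand":0,"delta_pos":[16,-1.8,0],"yaw":0},{"hand":0,"delta_pos":[0,0,0],"yaw":0},{"hand":0,"delta_pos":[0,0,0],"yaw":0},{"hand":0,"delta_pos":[0,0,20],"yaw":0},{"hand":0,"delta_pos":[0,0,18],"yaw":0},{"hand":0,"delta_pos":[0,0,9],"yaw":0},{"hand":0,"delta_pos":[0,0,5],"yaw":0},{"hand":0,"delta_pos":[0,0,0],"yaw":0}]'
python3 -m creep '[{"hand":255,"delta_pos":[0,0,0],"yaw":0},{"hand":255,"delta_pos":[0,0,0],"yaw":0},{"hand":255,"delta_pos":[0,0,0],"yaw":0},{"hand":255,"delta_pos":[0,0,0],"yaw":0},{"hand":255,"delta_pos":[0,0,0],"yaw":0},{"hand":255,"delta_pos":[0,0,0],"yaw":0}]' 40
```

```text
clock: 18.88
eef_pos: [459.8, 257.3, 165.9]
tcp_rot: [1.0, -0.0, -0.0, 0.0]
force: [-0.1, 0.8, -1.2]
gripper_width: 1.0
clock: 19.62
eef_pos: [460.4, 257.0, 167.6]
tcp_rot: [1.0, -0.0, 0.001, -0.0]
force: [-4.2, -3.9, 33.3]
gripper_width: 0.74
```

```bash
python3 -m creep '[{"hand":255,"delta_pos":[0,0,-3],"yaw":0},{"hand":255,"delta_pos":[0,0,-10],"yaw":0},{"hand":255,"delta_pos":[0,0,-20],"yaw":0},{"hand":255,"delta_pos":[0,0,-20],"yaw":0},{"hand":255,"delta_pos":[0,0,-10],"yaw":0},{"hand":255,"delta_pos":[0,0,0],"yaw":0}]'
python3 - <<'E'
from h import *
import cv2,pickle
w=vision.camera("wrist"); pickle.dump(w,open("w7.pkl","wb"))
b=w["color"][:,:,::-1]
s=vision.camera("side")["color"][:,:,::-1][80:190,240:350]; s=cv2.resize(s,(330,330))
o=np.zeros((400,800,3),np.uint8); o[:,:470]=b[:, 85:555]; o[:330,470:]=s
cv2.imwrite("pics/v7.png",o)
E
```

```text
clock: 20.38
eef_pos: [459.9, 257.5, 229.2]
tcp_rot: [1.0, 0.0, 0.0, -0.0]
force: [0.0, -0.1, -1.4]
gripper_width: 0.733
```

```bash
python3 -m creep '[{"hand":255,"delta_pos":[0,0,-15],"yaw":0},{"hand":255,"delta_pos":[0,0,-30],"yaw":0},{"hand":255,"delta_pos":[0,0,-35],"yaw":0},{"hand":255,"delta_pos":[0,0,-35],"yaw":0},{"hand":255,"delta_pos":[0,0,-35],"yaw":0},{"hand":255,"delta_pos":[0,0,-25],"yaw":0},{"hand":255,"delta_pos":[0,0,-15],"yaw":0},{"hand":255,"delta_pos":[0,0,0],"yaw":0}]'
python3 -m creep '[{"hand":255,"delta_pos":[0,0,0],"yaw":0},{"hand":255,"delta_pos":[0,0,0],"yaw":0},{"hand":255,"delta_pos":[0,0,0],"yaw":0},{"hand":255,"delta_pos":[0,0,0],"yaw":0}]'
python3 - <<'E'
from h import *
import cv2
b=vision.camera("wrist")["color"][:,:,::-1]
s=vision.camera("side")["color"][:,:,::-1][60:250,200:400]; s=cv2.resize(s,(400,380))
c=vision.camera("scene")["color"][:,:,::-1][60:260,240:510]; c=cv2.resize(c,(400,296))
o=np.zeros((600,800,3),np.uint8); o[:250,:400]=cv2.resize(b,(400,250)); o[:380,400:]=s; o[300:596,:400]=c
cv2.imwrite("pics/v8.png",np.clip(o*1.2,0,255).astype(np.uint8)); print(status.sense()["qd"].round(4))
E
```

```text
clock: 21.48
eef_pos: [459.8, 257.3, 419.2]
tcp_rot: [1.0, -0.0, 0.0, -0.0]
force: [-0.6, -0.2, -1.0]
gripper_width: 0.732
clock: 21.98
eef_pos: [459.9, 257.3, 418.6]
tcp_rot: [1.0, -0.0, -0.0, 0.0]
force: [0.4, -0.3, -0.1]
gripper_width: 0.737
[-0.0008 -0.0003  0.0017 -0.0013  0.0007 -0.0007  0.0014]
```

View pics/v8.png

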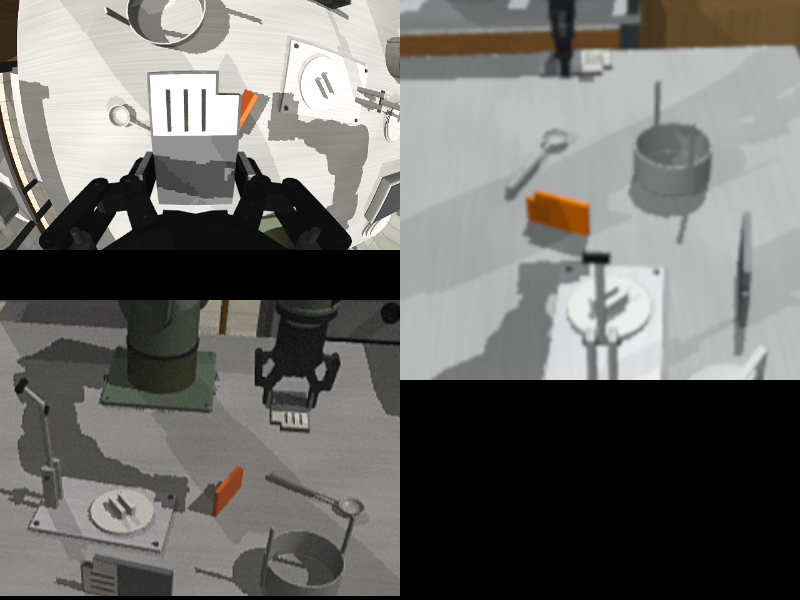

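The tag is held level with its label up, about 25 cm above the table and gripped at the plain end. The lever is still raised and the bystanders haven't moved.

```bash
python3 -c "
from rig import job; print(job.job_done())"
```

```text
the job is handed in; nothing more can be done
None
```

I raised the lever to its stop, then lifted the tag to about 25 cm with its label facing up. I handed the job in at about 22 s of the 54 s, with the tag held still.

- **Lever:** I raised it while the tag was still in its slot and let go. The scene camera puts its grip within about 1 pixel of where it should be at 1.6 rad. An earlier triangulation gave 1.36 rad, but in that wrist picture I had mistaken another black part of the lever for the grip.
- **Tag:** The moves allowed can't tilt the tool, so I couldn't tip the tag in the gripper. I lifted it by its plain end, stood it on free table and pushed it over onto its back. Then I regripped the plain end across its 64 mm width and lifted it.
- **Last checks:** The tag looked level with its label up. The gripper held at 0.737 open (about 63 mm), the wrist force was about zero and the joint speeds were near zero. In the pictures the lever was still raised and the bowl and spoon looked unmoved; I never went near the carrier or lids, and the last pictures barely show them.
- **Contact forces:** The highest wrist force I read was about 40 N, when I pressed the tag onto the table before letting go. While I regripped it, the fingertips pressed the table at about 34 N.

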